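# Index the nest of a watch crystal press and seat the crystal

## Robot

A 6-joint arm with a two-finger parallel gripper is mounted at the origin on the work surface. World frame = base frame: x ahead of the robot, y to its left, z up, the work surface at z = 0. Lengths are in m, angles in rad, forces in N, time in s.
With the tool pointing down it reaches from about 0.4 to 0.825 m from the base axis. Payload 7 kg.
Tool frame: the origin (TCP) lies at the centre of the arm's flange, where the gripper is bolted on; the fingertips stand 178 mm ahead of it and the grasp point (between the pads) lies 159 mm ahead of it; z points along the fingers, y is the direction in which the jaws open and shut (so a half turn about z gives the same grasp; the last joint's range is limited). The gripper opens to 88 mm and grips with 3 to 60 N. Pads are 19 mm wide; open, the fingers measure 130 mm over their backs; the gripper's body (78 mm by 193 mm) begins 47 mm behind the grasp point.
Start: joints at [1.584, 0.359, 0.012, 0, -1.224, -0.288], TCP at [0.183, 0.65, 0.405] pointing down, gripper open.
Joint ranges: [-3.07, 3.07], [-1.43, 2.12], [-1.02, 1.25], [-3.03, 1.67], [-3.05, -0], [-3.03, 3.03]. Speed limits (rad/s): [2.39, 2.39, 3.01, 3.14, 3.14, 3.14].

## Interface

Orientations are given as [roll, pitch, yaw] about the fixed x, y, z axes, in that order (R = Rz(yaw) Ry(pitch) Rx(roll)).
In Python, from station import arm gives the robot as it stands.
- The arm moves only by the shell command python3 -m handwheel 'ROWS' [OPENING] [FORCE]. ROWS is JSON, a list of rows, each a list of 4 numbers: the shift along the world's x, y, z in cm, then the turn about the world's z in rad. In form: [[dx, dy, dz, yaw], ...]. A call has 1 to 20 rows; each row shifts and turns the commanded pose from where the row before left it; what a row does not reach is not made up. A row lasts 1/10 s, in which the tool goes at most 50 mm and 8.59 degrees, less where a joint would pass 70% of its speed; a pose out of reach is approached as far as the arm can. A call is refused whole if a number of a shift passes 5 or a number of a turn 0.15, either way. A call with a gripper value outside its range is refused whole. OPENING is the closure, from 0 (fully open) to 1 (shut), set as the call begins (- or left out, the last holds). The fingers move at their own pace and stop on an object; FORCE is the grip in N (left out, the last holds). Time passes only in rows, so rows that do not move let the fingers close. It gives the time, the measured TCP pose, the force and the opening at its end, in the units of the state.
- arm.get_state(): the state, without advancing time (a new reading comes with each control period).
- arm.grab_frame(name): name is "scene" or "top"; returns a dict with "image" (480x640x3 uint8, red, green, blue), "depth" (480x640 float32, m along the optical axis (not along the pixel's ray), 0 where there is no reading), "vfov" (degrees; the focal length in pixels is half the picture's height over the tangent of half this angle, whatever the lens; pixels are square), "cx", "cy" (the principal point, pixels), "rvec" (rotation vector, rad) and "tvec" (3), from world to camera coordinates, as OpenCV has them. Camera axes: x right, y down, z forward; pixel columns grow to the right and rows downward; lengths in m; the calibration is good to about 2 mm. A picture is of the moment at which its call begins.
- arm.job_done(): hands the job in, once; it reports no verdict.
The state is a dict: "t": time; "q": joint angles; "qd": joint speeds; "joint_efforts": joint torques, N m; "eef_pos": TCP position; "ee_rot": TCP orientation; "force": force on the tool from outside, world axes, zero at the start; "moment": the same for the moment, N m; "width": finger opening in m.
Only numpy, scipy, OpenCV 4.12 (cv2) and the standard library are available. Lean on these libraries where they do the work, as an engineer would, in place of code of your own. Each camera call takes 0.05 s, during which the arm holds its last target.

## Task

Seat the crystal in the watch case on the bench press: push the sprung slide in by its push plate until its stop pin drops, and let it go so that it comes back and latches against the pin with the watch under the ram. Then push the black hand wheel down until the crystal is fully home in the case, and let the ram come all the way up again. Leave the slide latched and do not disturb the loose things around.

Things in the scene. Friction and masses are not known exactly. Their poses are not given: they have to be found in the camera images.
- press: red press fixed on the bench, turned up to 0.7 rad. Origin on the bench under the slide, 100 mm to -y of the ram's vertical axis; the slide is pushed in along +y, under the ram. Base plate 20 mm thick: x +-80, y -170 to +200 mm. Steel columns at x +-56, y +145 mm; head x +-75, y +63 to +162 mm, its top 186 mm above the bench; black hand wheel on top of the ram
- push_face (a point): centre of the outer face of the slide's steel push plate, 76 mm wide along the press's x and 45 mm high, from 30 to 75 mm above the bench; it faces the press's -y and moves with the slide (its axes are those of the press). With the slide out it lies 215 mm from the ram's axis. The plate's back slopes down to the slide. Nothing stands in front of the face; the base plate (top at 20 mm) reaches 55 mm out in front of it.
- slide (a joint): travel of the slide in m along the press's +y: 0 = fully out, where its spring holds it (start), 0.060 = fully in. The spring pushes it out with 4 N at 0, 7 N at 0.030 and 10 N at 0.060. The stop pin drops as the slide passes 0.030; let go from beyond that, the slide comes back and latches at about 0.030, with the watch exactly under the ram. Let go sooner, it goes back to 0.
- stop_pin (a joint): travel of the sprung vertical stop pin in m: about 0 = up, riding on the slide (start), 0.0075 = dropped behind the slide's block. It drops by itself.
- pin_head (a point): top of the pin's dark round head, 16 mm across, over a small aluminium bridge across the slide, 92 mm to the press's -y of the ram's axis; 74 mm above the bench when up, 66 mm when dropped
- wheel_top (a point): centre of the flat top of the black hand wheel, about 62 mm across and 16 mm thick, 250 mm above the bench with the ram up; it lies on the ram's axis and goes straight down with the ram
- ram (a joint): travel of the ram in m: 0 = up (its spring brings it back), 0.018 = lowest. The die under it meets the crystal at 0.012 and has seated it at 0.016, where it stops hard. It takes about 4 N to start, 6 N just above the crystal and about 10 N to push the crystal home.
- crystal (a joint): how far the crystal has been pressed into the case, in m: 0 = standing proud (start), 0.004 = fully home; it stays where it is left
- crystal_top (a point): centre of the top of the glass crystal, 34 mm across, on the steel watch case in the white nest on the slide; 30 mm to the press's -y of the ram's axis at the start; 57 mm above the bench, 53 mm when home
- die_a: loose white nylon pressing die, 24 mm across and 18 mm high, standing on the base plate beside the slide, on the +x side, 60 to 66 mm from its centre line, 105 to 145 mm in from the base plate's -y end; origin at its underside; leave it alone
- die_b: loose white nylon pressing die, 30 mm across and 16 mm high, standing on the base plate on the -x side of the slide, close to the ram; origin at its underside; leave it alone
- loupe: black eye loupe, 44 mm across and 34 mm high, standing on the bench to the left; origin at its underside; leave it alone
- screwdriver: small screwdriver, 120 mm long, lying on the bench to the right; leave it alone
- oil_jar: amber glass jar with black cap, 36 mm across and 45 mm high, standing to the left; origin at its underside; leave it alone
- ring_box: open grey box, 75 x 75 x 35 mm, with lilac rings in it, standing to the right; origin at its underside; leave it alone
- spray_can: plain aluminium can, 44 mm across and 120 mm high, standing to the right; origin at its underside; leave it alone

How it is judged:
On the way, in this order (a step that is already met when the one before it is completed fails the run):
1. the slide is pushed in past its stop (value of joint slide above 0.034 m).
2. the slide has come back and latches against the dropped stop pin, crystal not yet pressed (value of joint slide between 0.027 and 0.0325 m and value of joint stop_pin above 0.006 m and value of joint crystal below 0.001 m), for 0.2 s.
3. the crystal is pressed home with the slide latched (value of joint slide between 0.027 and 0.0325 m and value of joint stop_pin above 0.006 m and value of joint crystal above 0.0032 m), for 0.1 s.
At the end, for the whole second after the job is handed in: slide at rest against the dropped stop pin (27 to 32.5 mm of travel, pin down at least 6 mm), crystal pressed in at least 3.2 of its 4 mm, ram up again to within 2 mm, the loose things within 20 mm of where they stood (all of step 3 and value of joint ram below 0.002 m and velocity of joint slide between -0.005 and 0.005 m/s); the robot touches nothing.
It fails at once if the ram is pushed down (more than 6 mm) before the stop pin has dropped (value of joint ram above 0.006 m and value of joint stop_pin below 0.005 m).
It fails at once if a loose thing is moved by more than 20 mm, lifted or knocked over (distance of any of die_a, die_b, loupe, screwdriver, oil_jar, ring_box, spray_can from where it was at the start of the episode above 0.02 m or angle between any of die_a, die_b, loupe, oil_jar, ring_box, spray_can's own z axis and vertical above 0.5 rad).
It also fails if it takes over 48 s, if anything falls off the work surface, if the arm or the gripper's body presses on something with over 40 N, if the wrist force passes 120 N, or if a joint passes its speed limit or range.

## Working session

There is one attempt and no reset: what is moved stays moved. The work goes in short steps, Python scripts to look and compute and a shell command to move; the robot and the scene stay as the last step left them, time stands still between calls to the robot, and variables do not carry over. Pictures are saved under pics/ and viewed, and the job is handed in when it is done.

```bash
ls; mkdir -p pics
cat > h.py <<'E'
import numpy as np, cv2
from station import arm
def grab(n):
    f=arm.grab_frame(n); R,_=cv2.Rodrigues(np.array(f['rvec'],float)); f['R']=R; f['t']=np.array(f['tvec'],float).ravel()
    f['f']=240/np.tan(np.radians(f['vfov'])/2); return f
def cloud(f):
    v,u=np.mgrid[0:480,0:640]; d=f['depth']
    c=np.stack([(u-f['cx'])/f['f']*d,(v-f['cy'])/f['f']*d,d],-1)
    return (c-f['t'])@f['R']
def onplane(f,u,v,z):
    r=np.array([(u-f['cx'])/f['f'],(v-f['cy'])/f['f'],1])@f['R']; o=-f['R'].T@f['t']
    return o+r*(z-o[2])/r[2]
E
python3 - <<'E'
from h import *
s=arm.get_state(); print(s)
for n in('scene','top'):
    f=grab(n); cv2.imwrite(f'pics/{n}0.png',f['image'][:,:,::-1]); np.savez(f'{n}0.npz',**f); print(n,f['f'],f['cx'],f['cy'],-f['R'].T@f['t'],f['R'][2], (f['depth']>0).mean())
E
```

```text
pics
{'t': 0.0, 'q': array([ 1.58408695e+00,  3.59395254e-01,  1.10679025e-02, -3.45199994e-04,
       -1.22409894e+00, -2.88067201e-01]), 'qd': array([ 7.31505184e-04, -1.80987118e-04,  7.68923115e-04,  3.31293850e-04,
        4.89828267e-05, -1.35284735e-03]), 'joint_efforts': array([ 6.21360687e-04, -5.82716238e+01,  2.93050647e+01,  6.99710146e+00,
        7.03025493e-03, -1.55522353e-04]), 'eef_pos': array([0.18311939, 0.64948869, 0.40372186]), 'ee_rot': array([ 3.13993765e+00, -1.51977649e-04, -2.74894015e-01]), 'force': array([ 0.22507441,  1.34786868, -0.48306133]), 'moment': array([ 0.02979267, -0.04346566,  0.04670339]), 'width': 0.08754735883193579}
scene 531.71133796926 316.4564604769762 235.1367087674034 [1.06507901 0.66829305 0.97226745] [-0.47176031 -0.55773377 -0.68291672] 0.9959928385416666
top 477.0211253178112 318.39337372123885 246.66683229109123 [ 0.37221152 -0.00482955  1.23184074] [ 0.11122055  0.00592625 -0.99377808] 0.9959016927083333
```

View pics/scene0.png

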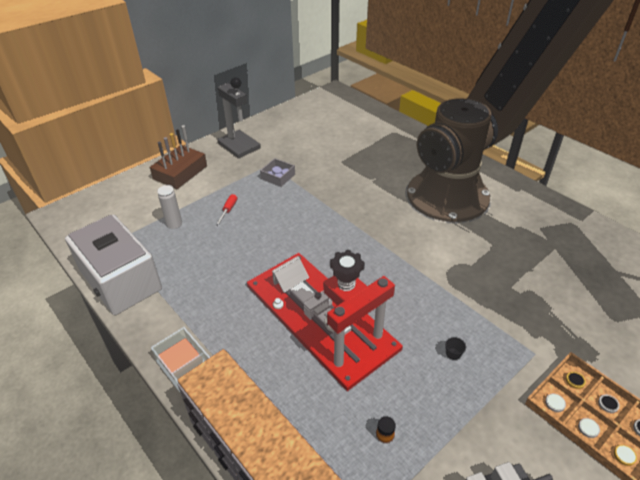

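View pics/top0.png

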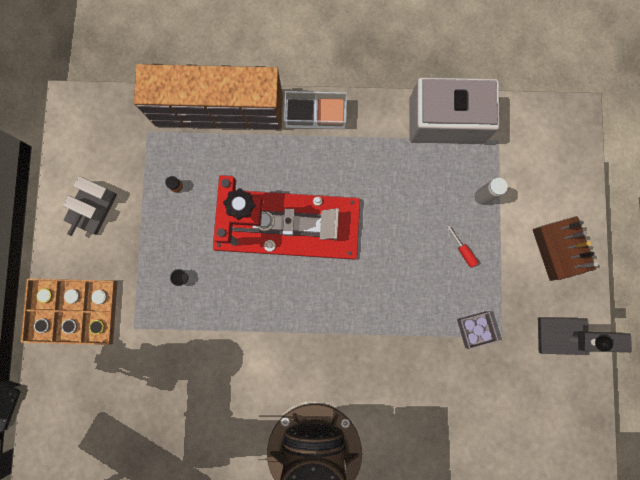

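Both views show the press near the centre of the mat: top view hand wheel at about (239,204), push plate at about (329,224), dies at (318,201) and (270,246). In the top view, image right is world -y.

```bash
cat > m.py <<'E'
from h import *
import sys
def red(f):
    h=cv2.cvtColor(f['image'],cv2.COLOR_RGB2HSV); return ((h[...,0]<8)|(h[...,0]>172))&(h[...,1]>170)&(h[...,2]>70)
P=[]
for n in('scene','top'):
    f=grab(n); C=cloud(f); m=red(f)&(f['depth']>0)
    p=C[m]; b=p[(p[:,2]>.012)&(p[:,2]<.027)&(np.abs(p[:,0]-.4)<.4)&(np.abs(p[:,1])<.4)]
    r=cv2.minAreaRect((b[:,:2]*1000).astype(np.float32)); print(n,len(b),b[:,2].mean(),r)
    # wheel top
    for lo,hi,nm in((.240,.262,'wheel'),(.18,.192,'head')):
        w=C[(f['depth']>0)&(C[...,2]>lo)&(C[...,2]<hi)]; w=w[(np.abs(w[:,0]-.55)<.25)&(np.abs(w[:,1]-.1)<.3)]
        if len(w): 
            print(nm,len(w),w.min(0),w.max(0),np.median(w,0))
            print(cv2.minEnclosingCircle((w[:,:2]*1000).astype(np.float32)))
    ww=C[(f['depth']>0)&(C[...,2]>.245)&(C[...,2]<.275)&(np.abs(C[...,0]-.55)<.25)&(np.abs(C[...,1]-.1)<.3)]
    print(np.percentile(ww[:,2],[5,50,95]) if len(ww) else None)
E
python3 m.py
python3 - <<'E'
import cv2
a=cv2.imread('pics/top0.png')[160:280,200:380]; cv2.imwrite('pics/top0c.png',cv2.resize(a,None,fx=4.4,fy=4.4,interpolation=cv2.INTER_CUBIC))
a=cv2.imread('pics/scene0.png')[235:395,230:410]; cv2.imwrite('pics/scene0c.png',cv2.resize(a,None,fx=3.7,fy=3.7,interpolation=cv2.INTER_CUBIC))
E
```

```text
scene 4227 0.01952876831635172 ((564.7984008789062, -64.46868896484375), (675.5359497070312, 159.73046875), 87.87171173095703)
wheel 711 [0.53849427 0.1401347  0.2400391 ] [0.60492166 0.20556237 0.25393228] [0.57536785 0.17543952 0.2494559 ]
((571.7079467773438, 173.01705932617188), 33.22018051147461)
head 1572 [0.49853966 0.13419874 0.18003236] [0.6500858  0.23757593 0.19198945] [0.58367296 0.21135173 0.18554962]
((573.8925170898438, 208.7429962158203), 78.12262725830078)
[0.24630346 0.24961786 0.25206317]
top 4485 0.018861289138501464 ((559.7489624023438, -66.63131713867188), (671.8984375, 157.70956420898438), 87.76412200927734)
wheel 687 [0.53724862 0.13832915 0.24044411] [0.60287501 0.20412708 0.25533365] [0.56911319 0.16994811 0.24870891]
((569.6779174804688, 171.03065490722656), 33.39152908325195)
head 1151 [0.49688942 0.13393542 0.18000196] [0.64678242 0.23612438 0.19199423] [0.55711166 0.21122682 0.18471564]
((571.7865600585938, 207.6500244140625), 77.44001007080078)
[0.24619998 0.24883771 0.25216407]
```

```bash
sleep 1; ls pics
```

```text
scene0.png
scene0c.png
top0.png
top0c.png
```

```bash
cat > m2.py <<'E'
from h import *
from m import red
for n in('scene','top'):
    f=grab(n); C=cloud(f); m=red(f)&(f['depth']>0)
    b=C[m]; b=b[(b[:,2]>.012)&(b[:,2]<.027)&(np.abs(b[:,0]-.55)<.15)&(b[:,1]>-.2)&(b[:,1]<.3)]
    r=cv2.minAreaRect((b[:,:2]*1000).astype(np.float32)); print(n,r, cv2.boxPoints(r).round(1).tolist())
E
python3 m2.py | grep -A1 Rect -n; python3 m2.py | tail -2
```

```text
scene ((570.5787353515625, 88.42182922363281), (370.9912414550781, 159.6371612548828), 87.80529022216797) [[483.70001220703125, -93.9000015258789], [643.2000122070312, -100.0], [657.4000244140625, 270.70001220703125], [497.8999938964844, 276.79998779296875]]
top ((565.5346069335938, 85.92573547363281), (366.84063720703125, 157.94317626953125), 87.69966888427734) [[479.29998779296875, -94.19999694824219], [637.0999755859375, -100.5], [651.7999877929688, 266.0], [494.0, 272.3999938964844]]
```

View pics/top0c.png

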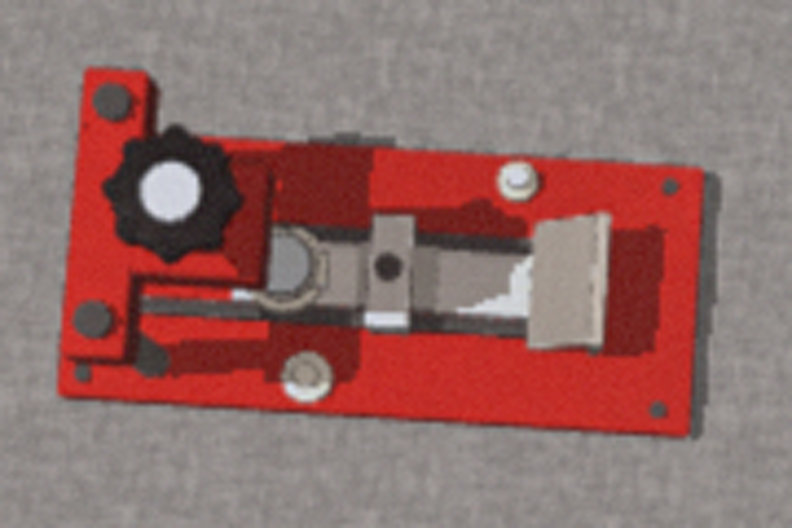

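View pics/scene0c.png

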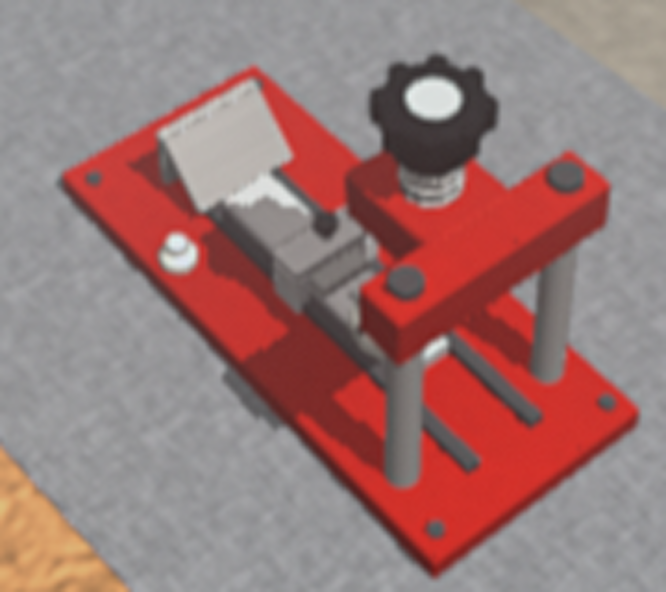

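The press axis is turned about -0.039 rad, with the ram axis at about (0.571, 0.172) and the push face at about (0.5625, -0.043). I'll rise, swing over to a point in front of the push plate, and close the fingers on the way.

```bash
python3 -m handwheel '[[0,0,3.5,0],[0,0,3.5,0],[0,0,3.5,0],[3,-2.5,0,0.03],[3,-2.5,0,0.03],[3,-2.5,0,0.03],[3,-2.5,0,0.03],[3,-2.5,0,0.03],[3,-2.5,0,0.03],[3,-2.5,0,0.03],[3,-2.5,0,0.025],[1,-4,0,0],[1,-4,0,0],[1,-4,0,0],[1,-4,0,0],[1,-4,0,0],[1,-4,0,0],[1,-4,0,0],[1,-4,0,0],[1,-4,0,0]]' 1 30
```

```text
t: 2.6
eef_pos: [0.5131, 0.0879, 0.5101]
ee_rot: [-3.141, -0.001, -0.04]
force: [1.6, 0.2, 1.0]
width: 0.0002
```

```bash
python3 -m handwheel '[[1,-4,0,0],[1,-4,0,0],[1,-4,0,0],[1,-4,0,0],[0.9,-4,0,0],[0,0,-4,0],[0,0,-4,0],[0,0,-4,0],[0,0,-4,0],[0,0,-4,0],[0,0,-4,0],[0,0,-3,0],[0,0,-2,0],[0,0,0,0]]'
python3 - <<'E'
from h import *
for n in('scene','top'):
    f=grab(n); im=f['image'][:,:,::-1]; a=im[160:330,200:420] if n=='top' else im[195:395,210:430]; cv2.imwrite(f'pics/{n}1.png',cv2.resize(a,None,fx=2.9,fy=2.9,interpolation=cv2.INTER_CUBIC))
E
```

```text
t: 4.0
eef_pos: [0.561, -0.1104, 0.2168]
ee_rot: [3.141, 0.005, -0.04]
force: [0.1, 0.1, 0.0]
width: 0.0007
```

View pics/scene1.png

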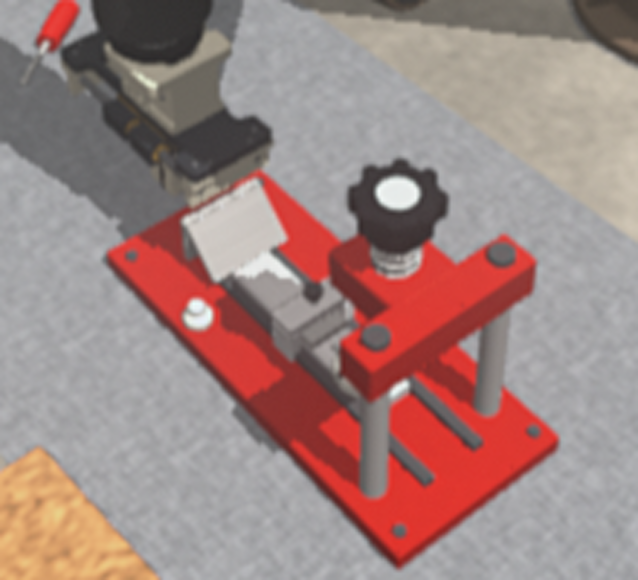

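View pics/top1.png

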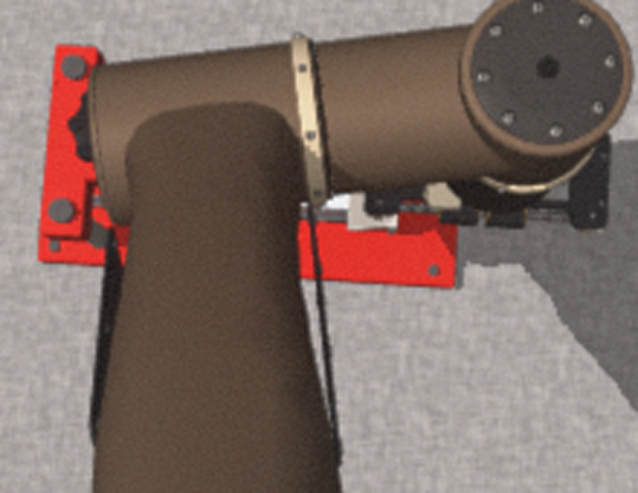

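The fingers (upper left in the scene view, about (200,190)) stand in front of the push plate at about (235,230), low enough and centred. The dies are untouched. Next I approach the face.

```bash
python3 -m handwheel '[[0,1.5,0,0],[0,1.5,0,0],[0,1,0,0],[0,0.5,0,0],[0,0,0,0]]'; python3 -m handwheel '[[0,0.5,0,0],[0,0.5,0,0],[0,0,0,0]]'; python3 -m handwheel '[[0,0.5,0,0],[0,0.5,0,0],[0,0,0,0]]'
```

```text
t: 4.6
eef_pos: [0.5623, -0.0642, 0.2202]
ee_rot: [-3.141, -0.001, -0.038]
force: [-0.3, -0.5, 0.1]
width: -0.0
t: 4.9
eef_pos: [0.5624, -0.0556, 0.2199]
ee_rot: [3.141, -0.0, -0.04]
force: [0.8, -2.8, 1.3]
width: 0.0005
t: 5.2
eef_pos: [0.5626, -0.0457, 0.2199]
ee_rot: [3.141, -0.001, -0.04]
force: [1.8, -4.0, 0.7]
width: 0.0006
```

```bash
python3 -m handwheel '[[0,0.7,0,0],[0.1,0.7,0,0],[0,0.7,0,0],[0,0.7,0,0],[0,0,0,0]]'; python3 -m handwheel '[[0,0.4,0,0],[0,0.3,0,0],[0,0,0,0],[0,0,0,0]]'
python3 - <<'E'
from h import *
for i in range(3): print(arm.get_state()['force'])
f=grab('scene'); im=f['image'][:,:,::-1]; cv2.imwrite('pics/scene2.png',cv2.resize(im[195:395,210:430],None,fx=2.9,fy=2.9,interpolation=cv2.INTER_CUBIC))
E
```

```text
t: 5.7
eef_pos: [0.5637, -0.0178, 0.2199]
ee_rot: [3.141, -0.001, -0.04]
force: [3.3, -8.8, -0.1]
width: 0.0004
t: 6.1
eef_pos: [0.5638, -0.0114, 0.22]
ee_rot: [3.141, -0.001, -0.04]
force: [3.8, -9.6, -0.2]
width: 0.0004
[ 3.84381666 -9.55112689 -0.16378093]
[ 3.84381666 -9.55112689 -0.16378093]
[ 3.84381666 -9.55112689 -0.16378093]
```

View pics/scene2.png

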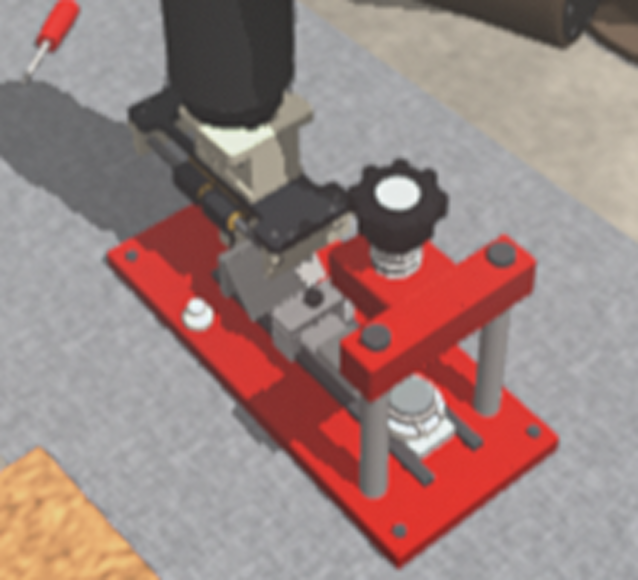

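The slide is well past its stop: the watch has come out behind the ram at about (413,395), and the pin head at (313,297) sits lower. Now I back off slowly and let the slide return.

```bash
python3 -m handwheel '[[0,-0.4,0,0],[0,-0.4,0,0],[0,-0.4,0,0],[0,-0.4,0,0],[0,-0.5,0,0],[0,-0.5,0,0],[0,-1,0,0],[0,-1,0,0],[0,-1,0,0],[0,-1,0,0],[0,-1,0,0],[0,0,0,0]]'
python3 - <<'E'
from h import *
f=grab('scene'); im=f['image'][:,:,::-1]; cv2.imwrite('pics/scene3.png',cv2.resize(im[195:395,210:430],None,fx=2.9,fy=2.9,interpolation=cv2.INTER_CUBIC))
E
```

```text
t: 7.35
eef_pos: [0.5631, -0.0876, 0.2196]
ee_rot: [3.142, 0.0, -0.041]
force: [-0.0, -0.5, 0.9]
width: 0.0004
```

View pics/scene3.png

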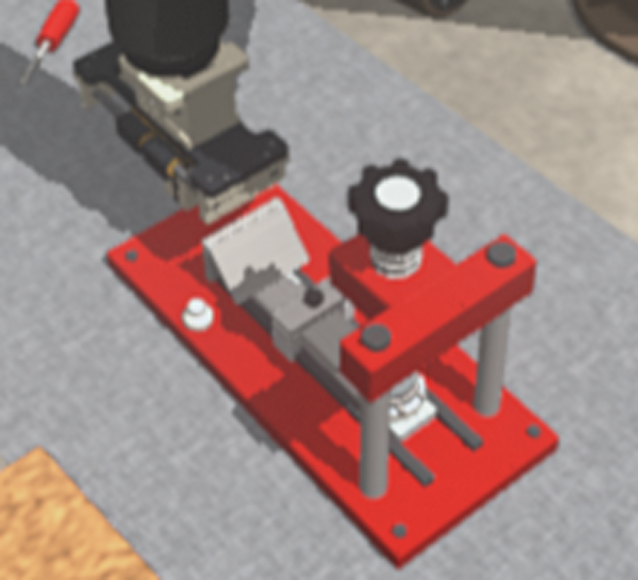

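Plate at (255,245), moved in compared with the start (235,230), and the pin head is still low, so it looks latched. I'll measure this against the first image.

Run:
```python
from h import *
a=np.load('scene0.npz'); C0=cloud(a); f=grab('scene'); C1=cloud(f)
for C in(C0,C1):
    w=C[(C[...,2]>.066)&(C[...,2]<.078)&(abs(C[...,0]-.563)<.05)&(C[...,1]>-.07)&(C[...,1]<.01)]
    print(len(w),w.mean(0).round(4), np.percentile(w[:,1],[2,50,98]).round(4))
    w=C[(C[...,2]>.055)&(C[...,2]<.09)&(abs(C[...,0]-.567)<.012)&(abs(C[...,1]-.08)<.012)]
    print('pin',w[:,2].max().round(4), np.percentile(w[:,2],[50,80,90,95]).round(4))
```

```text
209 [ 0.5644 -0.034   0.0716] [-0.0436 -0.0338 -0.0248]
pin 0.076 [0.0605 0.0725 0.0742 0.0751]
221 [ 0.5673 -0.0053  0.0717] [-0.0144 -0.0042  0.0045]
pin 0.0681 [0.0606 0.0651 0.0663 0.067 ]
```

The slide travelled about 29 mm and the pin head is at 66 mm, so it is latched. Now up and over to the hand wheel.

```bash
python3 -m handwheel '[[0,0,3,0],[0,0,4,0],[0,0,4,0],[0,0,4,0],[0,0,4,0],[0,0,4,0],[0,0,3,0],[0,0,0,0],[0,4,0,0],[0,4,0,0],[0,4,0,0],[0.2,4,0,0],[0.2,4,0,0],[0.2,3,0,0],[0.2,3,0,0],[0,0,0,0],[0,0,0,0]]'
python3 - <<'E'
from h import *
f=grab('scene'); im=f['image'][:,:,::-1]; cv2.imwrite('pics/scene4.png',cv2.resize(im[155:355,210:430],None,fx=2.9,fy=2.9,interpolation=cv2.INTER_CUBIC))
print(arm.get_state()['eef_pos'],arm.get_state()['ee_rot'])
E
```

```text
t: 9.15
eef_pos: [0.5709, 0.1747, 0.4787]
ee_rot: [3.141, 0.001, -0.038]
force: [-0.1, 0.8, -0.9]
width: 0.0008
[0.5709299  0.1739113  0.47903859] [ 3.14106087e+00  9.05228442e-04 -3.89953339e-02]
```

View pics/scene4.png

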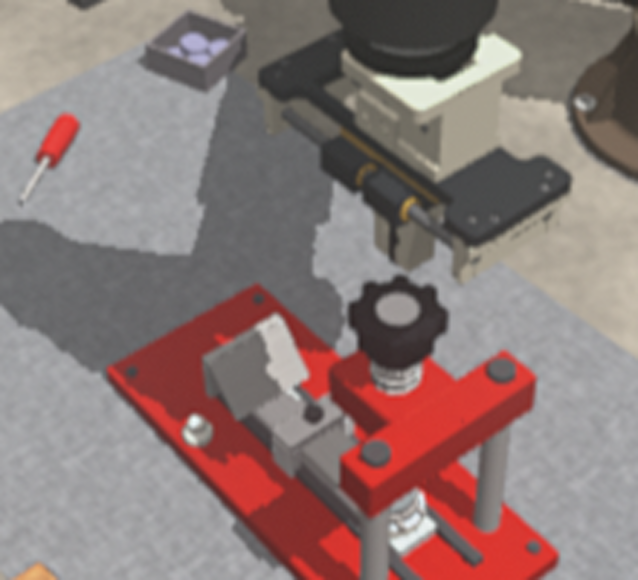

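The closed fingers at (403,250) stand centred over the wheel at (397,308). Now I lower to contact.

```bash
python3 -m handwheel '[[0,0,-2,0],[0,0,-2,0],[0,0,-0.5,0],[0,0,-0.3,0],[0,0,-0.3,0],[0,0,0,0]]'; python3 -m handwheel '[[0,0,-0.3,0],[0,0,-0.3,0],[0,0,0,0]]';python3 -m handwheel '[[0,0,-0.2,0],[0,0,-0.2,0],[0,0,0,0]]'
```

```text
t: 9.8
eef_pos: [0.5713, 0.1734, 0.4291]
ee_rot: [-3.141, -0.001, -0.04]
force: [-0.5, -0.6, 0.6]
width: 0.0004
t: 10.1
eef_pos: [0.5714, 0.1736, 0.4235]
ee_rot: [-3.141, -0.002, -0.04]
force: [-1.1, -0.2, 5.0]
width: 0.0003
t: 10.4
eef_pos: [0.5714, 0.1736, 0.4195]
ee_rot: [-3.141, -0.002, -0.04]
force: [-1.5, -1.7, 5.1]
width: 0.0003
```

```bash
python3 -m handwheel '[[0,0,-0.2,0],[0,0,-0.2,0],[0,0,0,0]]'; python3 -m handwheel '[[0,0,-0.15,0],[0,0,-0.15,0],[0,0,0,0]]';python3 -m handwheel '[[0,0,-0.1,0],[0,0,0,0]]';python3 -m handwheel '[[0,0,-0.1,0],[0,0,0,0]]'
```

```text
t: 10.7
eef_pos: [0.5714, 0.1736, 0.4158]
ee_rot: [-3.141, -0.002, -0.039]
force: [-0.5, -0.8, 6.3]
width: 0.0005
t: 11.0
eef_pos: [0.5714, 0.1736, 0.4132]
ee_rot: [-3.141, -0.002, -0.039]
force: [-1.8, -1.1, 8.0]
width: 0.0004
t: 11.2
eef_pos: [0.5714, 0.1736, 0.4124]
ee_rot: [-3.141, -0.002, -0.039]
force: [-2.0, -0.3, 8.7]
width: 0.0008
t: 11.4
eef_pos: [0.5713, 0.1736, 0.4123]
ee_rot: [-3.141, -0.003, -0.039]
force: [-4.7, -0.7, 13.9]
width: 0.0004
```

```bash
python3 -m handwheel '[[0,0,-0.1,0],[0,0,0,0]]'; python3 -m handwheel '[[0,0,-0.1,0],[0,0,0,0],[0,0,0,0]]'
```

```text
t: 11.6
eef_pos: [0.5712, 0.1735, 0.4122]
ee_rot: [-3.141, -0.004, -0.039]
force: [-6.9, -1.3, 19.6]
width: 0.0004
t: 11.9
eef_pos: [0.5711, 0.1735, 0.4121]
ee_rot: [-3.14, -0.004, -0.039]
force: [-10.0, -0.7, 24.9]
width: 0.0003
```

It stopped hard at 16 mm of travel (TCP z 0.412), so the crystal is home. I'll raise slowly, then move clear.

```bash
python3 -m handwheel '[[0,0,0.4,0],[0,0,0.4,0],[0,0,0.4,0],[0,0,0.4,0],[0,0,0.4,0],[0,0,0.4,0],[0,0,2,0],[0,0,4,0],[-2,4,0,0],[-4,4,0,0],[-4,4,0,0],[-4,4,0,0],[-4,4,0,0],[0,4,0,0],[0,4,0,0],[0,4,0,0],[0,0,0,0],[0,0,0,0]]'
python3 - <<'E'
from h import *
a=np.load('scene0.npz'); C0=cloud(a); f=grab('scene'); C1=cloud(f); im=f['image'][:,:,::-1]; cv2.imwrite('pics/scene5.png',im)
g=grab('top'); b=np.load('top0.npz'); cv2.imwrite('pics/top5.png',g['image'][:,:,::-1])
for C in(C0,C1,cloud(b),cloud(g)):
    w=C[(C[...,2]>.066)&(C[...,2]<.078)&(abs(C[...,0]-.563)<.05)&(C[...,1]>-.07)&(C[...,1]<.01)]
    print(len(w),w.mean(0).round(4) if len(w) else '')
    w=C[(C[...,2]>.055)&(C[...,2]<.09)&(abs(C[...,0]-.567)<.012)&(abs(C[...,1]-.08)<.012)]
    print('pin',np.percentile(w[:,2],[50,80,90,95]).round(4) if len(w) else '')
    w=C[(C[...,2]>.22)&(C[...,2]<.27)&(np.hypot(C[...,0]-.571,C[...,1]-.172)<.025)]
    print('wheel',np.median(w[:,2]).round(4))
print(arm.get_state()['force'],arm.get_state()['t'])
E
```

```text
t: 13.7
eef_pos: [0.4093, 0.4761, 0.4899]
ee_rot: [3.139, 0.002, -0.039]
force: [-0.2, -0.4, 0.1]
width: 0.0004
209 [ 0.5644 -0.034   0.0716]
pin [0.0605 0.0725 0.0742 0.0751]
wheel 0.2496
215 [ 0.5669 -0.0041  0.0718]
pin [0.0593 0.0654 0.0665 0.0673]
wheel 0.2497
178 [ 0.5618 -0.036   0.0719]
pin [0.0594 0.0718 0.0737 0.0747]
wheel 0.2489
176 [ 0.5625 -0.0065  0.0719]
pin [0.0602 0.0653 0.067  0.0674]
wheel 0.2489
[ 0.50756301  0.42807028 -0.15379346] 13.8
```

View pics/scene5.png

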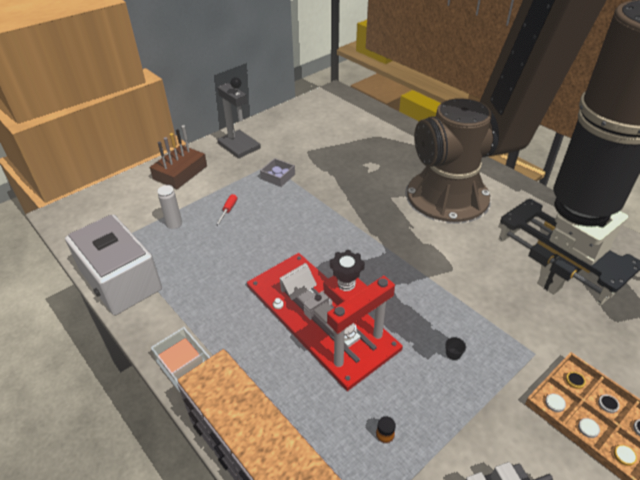

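View pics/top5.png

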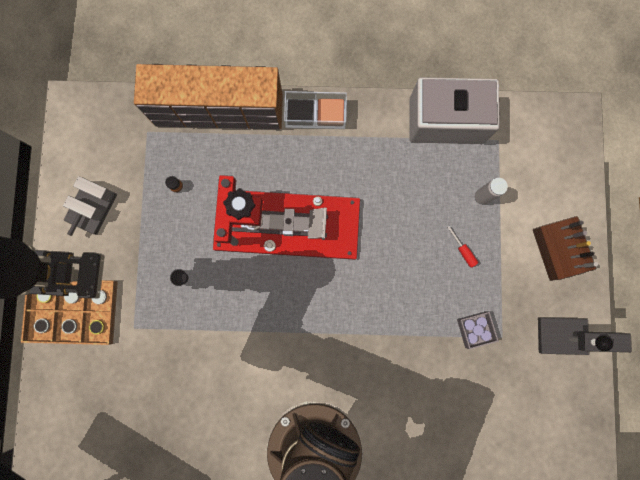

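Everything loose stands where it did (dies at (318,201) and (270,246), loupe (179,278), jar (174,184), all as before). The slide is latched about 30 mm in, the wheel is back at its start height and the arm is clear. One more look at the crystal's height before handing in.

Run:
```python
from h import *
f=grab('scene'); C=cloud(f)
w=C[(C[...,2]>.03)&(C[...,2]<.07)&(np.hypot(C[...,0]-.572,C[...,1]-.173)<.014)]
print(len(w), np.percentile(w[:,2],[10,50,75,90,97]).round(4) if len(w) else '')
print(np.histogram(w[:,2],bins=np.arange(.03,.071,.004)))
a=f['image'][310:360,320:380,::-1]; cv2.imwrite('pics/c6.png',cv2.resize(a,None,fx=10,fy=10,interpolation=cv2.INTER_CUBIC))
```

```text
29 [0.0504 0.0523 0.053  0.0541 0.0552]
(array([ 0,  0,  0,  0,  2, 24,  3,  0,  0,  0]), array([0.03 , 0.034, 0.038, 0.042, 0.046, 0.05 , 0.054, 0.058, 0.062,
       0.066, 0.07 ]))
```

View pics/c6.png

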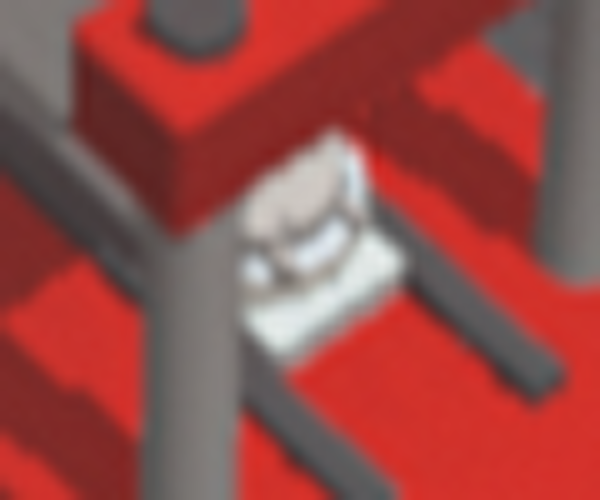

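The visible part of the crystal (about (300,200) in the crop) reads about 52–53 mm high, which means home. Handing in.

```bash
python3 -c "
from station import arm
print(arm.job_done(), arm.get_state()['t'])"
```

```text
the job is handed in; nothing more can be done
the job is handed in; nothing more can be done
```

The crystal is pressed home, the slide is latched and the ram is up. I handed the job in at about 14 s of the 48 s allowed; the hand-in reports no verdict.

- **Slide:** I pushed it in to an estimated 45 mm with the closed fingers and let it come back. My last camera check puts it at about 29.5–30 mm, with the pin head at about 66 mm (dropped).
- **Crystal:** I pushed the hand wheel down until the ram stopped hard at about 16 mm of travel, with 25 N on the wrist. The visible part of the crystal reads 52–53 mm above the bench, against 53 mm when fully home.
- **Ram:** the hand wheel is back at its starting height of about 249–250 mm.
- **Surroundings:** compared by eye with the first pictures, the loose things stand where they did. The arm is clear and touches nothing.

No check failed. The two cameras disagreed by 2–5 mm on absolute positions, and I took a mean for the press. The crystal height comes from only 29 depth points, because the head hides most of it.

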